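# Strip a mug off its spring-padded form

## Task

The pinkish bisque mug sits upside down on a wooden form whose spring pads cling to its inside, so lifting the mug would bring the form along. Keeping the form down on the bench all the time, slide the two together into the mouth of the stripping fork until the form's base is fully home against the back stop under both steel lips, then pull the mug straight up off the form, leaving the form flat and home in the fork. Set the mug down gently (do not drop it), still upside down, wholly on the white round bat on the ware board, let go, and leave everything else where it is.

Things in the scene. Friction and masses are not known exactly. Their poses are not given: they have to be found in the camera images.
- mug_mid (a point): Pinkish mug upside down (foot up) on the form; point on its axis half-way up. Straight round wall, outside diameter 64 mm, 78 mm tall (rim 39 mm below, foot 39 mm above), wall 4 mm, about 0.24 kg. z up; handle loop along +x reaching 62 mm from the axis, from 20 mm below to 25 mm above: grip across y. Its rim rests on the form's base. Rigid; bears a 40 N grip.
- form: Loose dark brown wooden form under and in the mug, 0.3 kg. Origin: centre of its underside; z up. Round base 100 mm diameter, 8 mm thick, standing out 18 mm round the mug; the pair slides on the bench when the mug is pushed. Its spring pads hold the mug with roughly 5 to 15 N until it is some 45 mm up.
- fork_pocket (a point): Stripping fork fixed to the bench: two dark rails under bright steel lips, and a back stop. Point on the bench where the centre of the form's base lies when fully home against the stop (within 2 mm). x points from the mouth inwards to the stop; z up. Rails 106 mm apart (3 mm spare each side of the base), flared at the mouth, 75 mm before the point.
- form_top (a point): Centre of the top of the form's core, hidden in the mug: 68 mm above the form's underside. The core is 49 mm in diameter; three sprung cork pads, 45 mm above the underside, press on the mug's inside.
- fork_lips (a point): Point midway between the fork's two steel lips, level with their top, 20 mm above the bench and straight above the pocket point. Same axes. The lips run from x = -30 to +50 mm, 8 mm thick, underside 12 mm above the bench; slot of 76 mm between them for the mug. The whole fork is 166 mm wide over its flared mouth, and ends 71 mm beyond the pocket point.
- bat_top (a point): White plaster bat, a fixed disc of 104 mm diameter and 8 mm thickness on the ware board (a 320 x 140 x 18 mm plank). Point at the centre of its top face, 26 mm above the bench; z up.
- parked_mid (a point): Grey-white mug of the same shape standing upside down on the ware board, 140 mm from the bat's centre; point on its axis half-way up (57 mm above the bench); handle along +x. Leave it.
- jar: Closed white jar with blue cap, 68 mm diameter, 85 mm tall, origin at the centre of its underside. Leave it.
- brush: Brush, about 160 mm long, lying along its x axis, origin at its underside. Leave it.
- block: Green sanding block 75 x 45 x 35 mm, origin at the centre of its underside. Leave it.
- rib: Wooden rib 170 x 30 x 8 mm with a blue end, origin at the centre of its underside. Leave it.
Not all that is in view belongs to the job. What is shaped like the part that bears mug_mid but green or pink is not meant.

How it is judged:
On the way, in this order (a step that is already met when the one before it is completed fails the run):
1. the form's base is fully home in the fork (within 6 mm), flat, with the mug still on it (x of form in the frame of fork_pocket between -0.006 and 0.006 m and y of form in the frame of fork_pocket between -0.006 and 0.006 m and angle between form's own z axis and vertical below 0.08 rad and height (world z) of form below 0.005 m and z of mug_mid in the frame of form below 0.06 m), for 0.2 s.
2. the mug has been pulled clear above the form, which stays home in the fork (x of form in the frame of fork_pocket between -0.006 and 0.006 m and y of form in the frame of fork_pocket between -0.006 and 0.006 m and z of mug_mid in the frame of form above 0.108 m), for 0.1 s.
At the end, for the whole second after the job is handed in: The mug rests upside down on the bat, its axis within 20 mm of the bat's centre (rim wholly on the bat), upright within 0.06 rad and at rest; the form stands flat on the bench, empty, within 6 mm of home in the fork (x of form in the frame of fork_pocket between -0.006 and 0.006 m and y of form in the frame of fork_pocket between -0.006 and 0.006 m and angle between form's own z axis and vertical below 0.08 rad and height (world z) of form below 0.005 m and horizontal distance between mug_mid and bat_top below 0.02 m and angle between mug_mid's own z axis and vertical below 0.06 rad and z of mug_mid in the frame of bat_top between 0.034 and 0.043 m and linear speed of each of mug, form below 0.02 m/s); the robot touches nothing.
It fails at once if the form is lifted off the bench (12 mm) or tipped (0.2 rad) (height (world z) of form above 0.012 m or angle between form's own z axis and vertical above 0.2 rad).
It fails at once if the mug is dropped (falls unheld faster than 0.4 m/s, some 8 mm of fall) (contact force between the fingers and mug below 0.05 N and linear speed of mug above 0.4 m/s).
It fails at once if the mug is tipped over (0.5 rad) (angle between mug_mid's own z axis and vertical above 0.5 rad).
It fails at once if any of the bystanders (parked mug, jar, brush, block, rib) is moved more than 20 mm (distance of any of parked_mid, jar, brush, block, rib from where it was at the start of the episode above 0.02 m).
It also fails if it takes over 58 s, if anything falls off the work surface, if the arm or the gripper's body presses on something with over 40 N, if the wrist force passes 120 N, or if a joint passes its speed limit or range.

## Robot

A 7-joint arm with a two-finger parallel gripper is mounted at the origin on the work surface. World frame = base frame: x ahead of the robot, y to its left, z up, the work surface at z = 0. Lengths are in m, angles in rad, forces in N, time in s.
With the tool pointing down it reaches from about 0.4 to 0.85 m from the base axis. Payload 4.5 kg.
Tool frame: the origin (TCP) lies on the centre line of the jaws, within the pads' length; the fingertips stand 11 mm ahead of it and the grasp point (between the pads) lies 8 mm behind it; z points along the fingers, y is the direction in which the jaws open and shut (so a half turn about z gives the same grasp; the last joint's range is limited). The gripper opens to 88 mm and grips with 3 to 60 N. Pads are 18 mm wide; open, the fingers measure 123 mm over their backs; the gripper's body (75 mm by 187 mm) begins 45 mm behind the grasp point.
Start: joints at [1.227, 0.689, -0.195, 1.565, 0.157, 0.902, -0.215], TCP at [0.231, -0.581, 0.25] pointing down, gripper open.
Joint ranges: [-3.01, 3.01], [-0.46, 2.08], [-1.47, 1.51], [0.13, 2.56], [-1, 4.14], [0.04, 2.09], [-2.66, 2.66]. Speed limits (rad/s): [2.57, 2.57, 3.14, 3.14, 3.14, 3.14, 3.14].

## Interface

Orientations are given as a unit quaternion [x, y, z, w].
In Python, from plant import r, snapshot gives the robot as it stands.
- The arm moves only by the tool drive_tool, never from a script. Its argument "commands" is a list of rows, each an object of numbers: "wx", "wy", "wz": the turn, a rotation vector about the tool's x, y, z in rad; "dx", "dy", "dz": the shift along the tool's x, y, z in m; "claw": the opening, from 0 (shut) to 1 (fully open). A call has 1 to 12 rows; each row shifts and turns the commanded pose from where the row before left it, along the tool's axes as they then stand; what a row does not reach is not made up. A row lasts 1/10 s, in which the tool goes at most 50 mm and 8.59 degrees, less where a joint would pass 70% of its speed; a pose out of reach is approached as far as the arm can. A call is refused whole if a number of a shift passes 0.05 or a number of a turn 0.15, either way. A call with a gripper value outside its range is refused whole. The fingers move at their own pace and stop on an object; "grip_force" is the grip in N (left out, the last holds). Time passes only in rows, so rows that do not move let the fingers close. It gives the time, the measured TCP pose, the force and the opening at its end, in the units of the state.
- r.get_state(): the state, without advancing time (a new reading comes with each control period).
- snapshot(name): name is "scene" or "top" or "wrist"; returns a dict with "color" (420x560x3 uint8, red, green, blue), "fx", "fy", "cx", "cy" (pixels), "world_to_cam" (4x4, takes a point from world to camera coordinates); the wrist camera has in their place "T_tool_cam" (4x4, takes a point from camera to tool coordinates, whose origin is the TCP and whose axes are the flange's). Camera axes: x right, y up, looking along -z (the intrinsics and any distortion apply to the point x, -y, -z); pixel columns grow to the right and rows downward; lengths in m; the calibration is good to about 2 mm. A picture is of the moment at which its call begins: read the wrist's pose just before it. There is no depth.
- r.finish_job(): hands the job in, once; it reports no verdict.
The state is a dict: "clock": time; "q": joint angles; "qd": joint speeds; "joint_torque": joint torques, N m; "tool_pos": TCP position; "eef_rot": TCP orientation; "contact_force": force on the tool from outside, world axes, zero at the start; "moment": the same for the moment, N m; "opening": opening from 0.0 (shut) to 1.0 (fully open).
Only numpy, scipy, OpenCV 4.12 (cv2) and the standard library are available. Lean on these libraries where they do the work, as an engineer would, in place of code of your own. Each camera call takes 0.05 s, during which the arm holds its last target. There are 200 camera calls.

## Working session

There is one attempt and no reset: what is moved stays moved. The work goes in short steps, Python scripts to look and compute and a tool call to move; the robot and the scene stay as the last step left them, time stands still between calls to the robot, and variables do not carry over. Pictures are saved under pics/ and viewed, on a budget of 10 in all, crops included, one or two more only if the job needs it, and the job is handed in when it is done.

Besides the shell and the picture viewer there is one more tool, called after "Call:" by a JSON object that holds its "name" and its "arguments". drive_tool: Moves the arm, as the interface text tells. Its arguments: {"type":"object","properties":{"commands":{"type":"array","items":{"type":"object","properties":{"wx":{"type":"number"},"wy":{"type":"number"},"wz":{"type":"number"},"dx":{"type":"number"},"dy":{"type":"number"},"dz":{"type":"number"},"claw":{"type":"number"}}}},"grip_force":{"type":"number"}},"required":["commands"]}

```bash
mkdir -p pics; ls; python3 - <<'E'
from plant import r, snapshot
import cv2,pickle,numpy as np
print(r.get_state())
d={}
for n in("scene","top"):
    s=snapshot(n);d[n]=s
    print(n,s['fx'],s['fy'],s['cx'],s['cy'],np.round(s['world_to_cam'],3).tolist(),[k for k in s])
    cv2.imwrite(f"pics/{n}.png",s['color'][...,::-1])
pickle.dump(d,open('d0.pkl','wb'))
E
```

```text
pics
{'clock': 0.0, 'q': array([ 1.22680491,  0.69002959, -0.19453447,  1.56632045,  0.15728917,
        0.90249065, -0.21508296]), 'qd': array([-8.80764182e-04,  7.23470251e-04,  9.97375717e-04,  6.74004582e-04,
       -3.43103662e-05,  2.27988117e-04,  1.80778558e-04]), 'joint_torque': array([ 1.87274111e-06, -5.27558041e+01, -1.26709800e+00, -1.53426343e+01,
       -5.27419941e-02,  6.64226536e-03,  1.53229444e-04]), 'tool_pos': array([ 0.2302887 , -0.58037616,  0.24888835]), 'eef_rot': array([ 9.82201661e-01,  1.87827145e-01, -2.26359037e-04, -9.00140934e-04]), 'contact_force': array([-0.03844065, -0.02469532,  0.37771164]), 'moment': array([-0.01754042,  0.01181477,  0.03485127]), 'opening': 0.9987049544576883}
scene 401.2643699543161 401.2643699543161 280.9255932206386 211.43073006814427 [[-0.773, 0.635, 0.004, 0.372], [-0.543, -0.664, 0.514, 0.253], [0.329, 0.395, 0.858, -1.343], [0.0, 0.0, 0.0, 1.0]] ['color', 'fx', 'fy', 'cx', 'cy', 'world_to_cam']
top 471.875464079521 471.875464079521 289.83247275979784 207.8624943357615 [[0.028, -1.0, 0.01, -0.018], [0.994, 0.029, 0.101, -0.528], [-0.101, 0.007, 0.995, -1.368], [0.0, 0.0, 0.0, 1.0]] ['color', 'fx', 'fy', 'cx', 'cy', 'world_to_cam']
```

View pics/top.png

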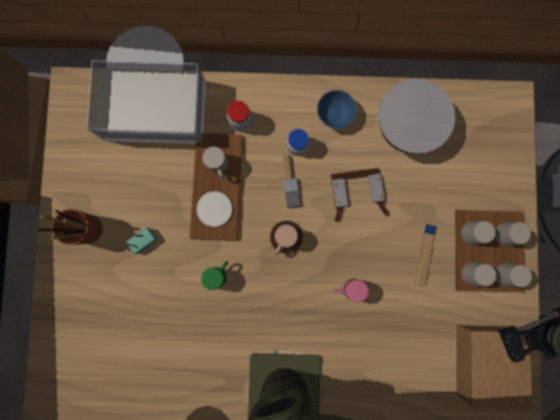

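View pics/scene.png

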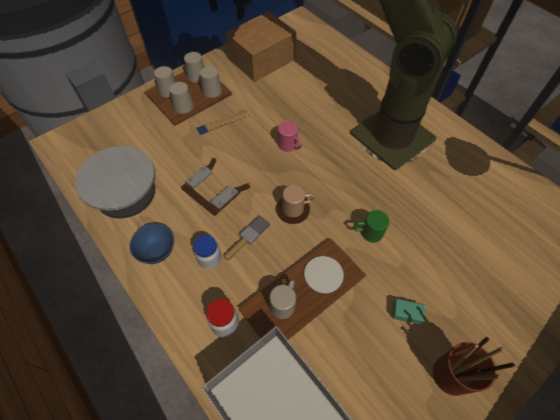

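Top view: the mug on its form is at (287,237). The fork is around (358,192), with its mouth towards the robot and its stop at the top. The bat is at (214,209), the parked mug at (214,158) and the brush at (291,180). I'll zoom in with brightening.

```bash
cat > h.py <<'E'
import numpy as np
def ray(s,u,v):
    W=np.array(s['world_to_cam']);R=W[:3,:3];t=W[:3,3]
    d=R.T@np.array([(u-s['cx'])/s['fx'],-(v-s['cy'])/s['fy'],-1]);return -R.T@t,d
def onz(s,u,v,z):
    o,d=ray(s,u,v);return (o+d*(z-o[2])/d[2])[:2]
def proj(s,p):
    c=np.array(s['world_to_cam'])@np.append(p,1);return s['cx']-s['fx']*c[0]/c[2],s['cy']+s['fy']*c[1]/c[2]
E
python3 - <<'E'
import pickle,cv2,numpy as np
from h import *
d=pickle.load(open('d0.pkl','rb'));s=d['top'];im=s['color'][...,::-1]
c=im[155:260,270:400]; c=cv2.resize(c,None,fx=5,fy=5,interpolation=cv2.INTER_CUBIC)
c=np.clip(255*(c/255.)**.6,0,255).astype(np.uint8)
cv2.imwrite('pics/crop.png',c)
hsv=cv2.cvtColor(im,cv2.COLOR_BGR2HSV)
for (u,v) in [(287,237),(274,237),(214,209),(340,190),(376,188),(214,158),(300,237),(338,214),(355,174)]:
    print((u,v),hsv[v,u],onz(s,u,v,0))
E
```

```text
(287, 237) [ 12  78 156] [0.443545   0.00257571]
(274, 237) [11 96 90] [0.44242606 0.04148006]
(214, 209) [ 18  22 171] [0.5213298  0.22451498]
(340, 190) [150   4 120] [ 0.59027539 -0.1537441 ]
(376, 188) [140   6 122] [ 0.59964228 -0.26286069]
(214, 158) [ 14  37 146] [0.67706215 0.23145756]
(300, 237) [ 11 181  24] [ 0.44466455 -0.03634958]
(338, 214) [ 11 146  61] [ 0.51714697 -0.1490013 ]
(355, 174) [ 12 183  53] [ 0.64070422 -0.19850686]
```

View pics/crop.png

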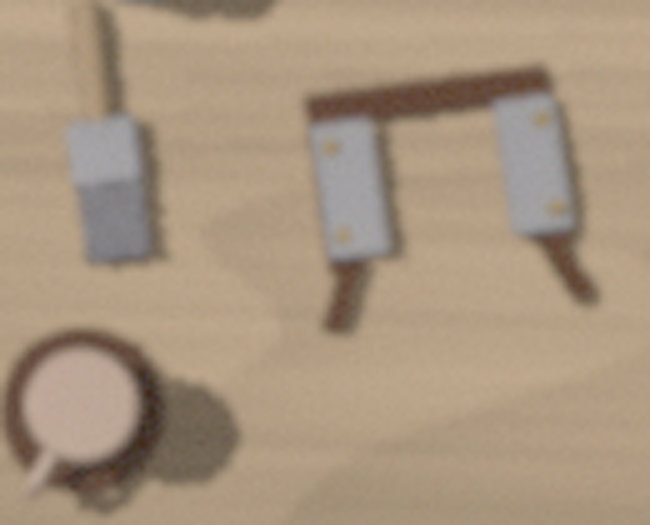

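```bash
python3 - <<'E'
import pickle,cv2,numpy as np
from h import *
d=pickle.load(open('d0.pkl','rb'));s=d['top'];im=s['color'][...,::-1]
hsv=cv2.cvtColor(im,cv2.COLOR_BGR2HSV);H,S,V=[hsv[...,i].astype(int) for i in range(3)]
def comps(m,x0,y0,x1,y1):
    q=np.zeros(m.shape,np.uint8);q[y0:y1,x0:x1]=m[y0:y1,x0:x1]*255
    cs,_=cv2.findContours(q,cv2.RETR_EXTERNAL,cv2.CHAIN_APPROX_NONE)
    return sorted(cs,key=cv2.contourArea)[::-1]
lips=comps((S<45)&(V>80),325,165,400,215)[:2]
C=[];A=[]
for c in lips:
    P=np.array([onz(s,*p[0],.020) for p in c],np.float32)*1000
    b=cv2.minAreaRect(P);print('lip',cv2.contourArea(c),b);C.append(b[0])
C=np.array(C);m=C.mean(0)/1000;e=C[0]-C[1];e=e/np.linalg.norm(e)
if e[1]<0:e=-e   # y axis left
x=np.array([e[1],-e[0]]);print('mid',m,'sep',np.linalg.norm(C[0]-C[1]),'yaw',np.arctan2(x[1],x[0]),'pocket',m-.01*x)
# mug
mg=(V>110)&(S<100)
m2=((S>55)&(S<100)&(V>125))
c=comps(m2,268,222,305,252)[0];(u,v),rr=cv2.minEnclosingCircle(c);print('foot enclosing',u,v,rr,onz(s,u,v,.086))
q=np.zeros(im.shape[:2],np.uint8);cv2.drawContours(q,[c],-1,255,-1);o=cv2.morphologyEx(q,cv2.MORPH_OPEN,cv2.getStructuringElement(2,(13,13)))
M=cv2.moments(o,True);fu,fv=M['m10']/M['m00'],M['m01']/M['m00'];print('foot',fu,fv,2*np.sqrt(M['m00']/np.pi),onz(s,fu,fv,.086))
bs=comps((V<50)|0>0,268,222,322,258);
bc=comps((S<45)&(V>120),190,185,240,235)[0];e=cv2.fitEllipse(bc);print('bat',e,onz(s,*e[0],.026))
S2=d['scene'];im2=S2['color'][...,::-1];h2=cv2.cvtColor(im2,cv2.COLOR_BGR2HSV);print('scene mug foot hsv',h2[192,294],h2[205,292],'bat',h2[274,324])
w=onz(s,fu,fv,.086);print('pred in scene foot',proj(S2,[*w,.086]),'bat',proj(S2,[*onz(s,*e[0],.026),.026]))
for cpt in ((m-.0),):print('lips mid',proj(S2,[*cpt,.02]))
# scene
s=S2;h=h2.astype(int);H,S,V=h[...,0],h[...,1],h[...,2]
bc=comps((S<50)&(V>140),300,250,350,300)[0];e=cv2.fitEllipse(bc);print('bat scene',e,onz(s,*e[0],.026))
for c in comps((S<45)&(V>80),180,160,245,212)[:2]:
    P=np.array([onz(s,*p[0],.020) for p in c],np.float32)*1000;print('lip scene',cv2.minAreaRect(P))
z=cv2.resize(im2[160:230,180:330],None,fx=5,fy=5,interpolation=cv2.INTER_CUBIC);cv2.imwrite('pics/c2.png',np.uint8(255*(z/255.)**.6))
E
```

```text
lip 300.0 ((580.6039428710938, -150.45460510253906), (81.21054077148438, 37.28647232055664), 9.173462867736816)
lip 264.5 ((598.8584594726562, -260.43218994140625), (81.4106216430664, 37.35844421386719), 8.725784301757812)
mid [ 0.5897312 -0.2054434] sep 111.48227008518866 yaw 0.1644843626234481 pocket [ 0.57986617 -0.20708083]
foot enclosing 282.5 239.0 15.305328369140625 [0.43417302 0.01528753]
foot 285.3478260869565 235.2608695652174 20.958712816717327 [0.44490248 0.00759336]
bat ((213.9347686767578, 208.6027069091797), (33.78322219848633, 34.46906661987305), 45.13254165649414) [0.52004632 0.22075034]
scene mug foot hsv [ 13 106 145] [ 13 107 110] bat [ 19  33 160]
pred in scene foot (np.float64(292.9098758483397), np.float64(193.27358301013408)) bat (np.float64(322.6380217780676), np.float64(272.814614425436))
lips mid (np.float64(210.15937554072894), np.float64(185.09786916408422))
bat scene ((323.5564270019531, 274.1199951171875), (34.669803619384766, 37.68488693237305), 119.60125732421875) [0.52065808 0.22501105]
lip scene ((580.5037841796875, -145.95257568359375), (80.03272247314453, 37.33588409423828), 9.672630310058594)
lip scene ((598.1002197265625, -255.01092529296875), (79.53690338134766, 36.42243957519531), 8.759617805480957)
```

View pics/c2.png

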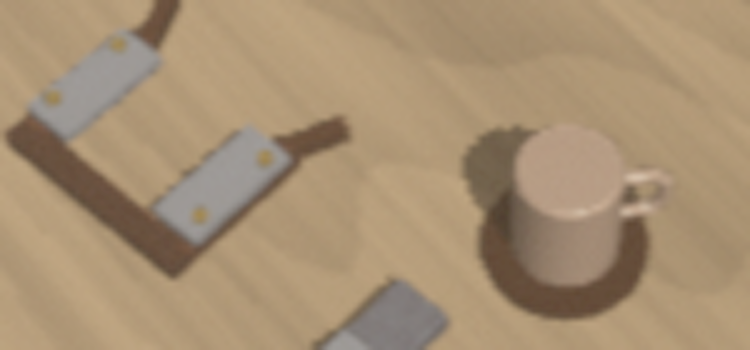

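Call:
{"name": "drive_tool", "arguments": {"commands": [{"dx":0.03,"dy":-0.034,"claw":1},{"dx":0.03,"dy":-0.034},{"dx":0.03,"dy":-0.034},{"dx":0.03,"dy":-0.034},{"dx":0.03,"dy":-0.034},{"dx":0.03,"dy":-0.034},{"dx":0.03,"dy":-0.034},{"dx":0.03,"dy":-0.034},{"dx":0.03,"dy":-0.034},{"dx":0.03,"dy":-0.034},{"dx":0.03,"dy":-0.034},{"dx":0.03,"dy":-0.034}]}}

```text
validation failed for argument at $.co...
```

Call:
{"name": "drive_tool", "arguments": {"commands": [{"dx":0.028,"dy":-0.028},{"dx":0.028,"dy":-0.028},{"wz":-0.14},{"wz":-0.14},{"wz":-0.14},{"wz":-0.14},{"wz":-0.14},{"wz":-0.14},{"wz":-0.14},{"wz":-0.14},{"wz":-0.14},{"wz":-0.14}]}}

```text
validation failed for argument at $.co...
```

Call:
{"name": "drive_tool", "arguments": {"commands": [{"wz":-0.14},{"wz":-0.14},{"wz":-0.14},{"wz":-0.14},{"wz":-0.14},{"wz":-0.14},{},{},{}]}}

```text
validation failed for argument at $.co...
```

```bash
cat >> h.py <<'E'
from scipy.spatial.transform import Rotation as Ro
def wsnap():
    from plant import r,snapshot
    st=r.get_state();s=snapshot('wrist');T=np.eye(4);T[:3,:3]=Ro.from_quat(st['eef_rot']).as_matrix();T[:3,3]=st['tool_pos']
    s['world_to_cam']=np.linalg.inv(T@np.array(s['T_tool_cam']));return st,s
def yaw(st):
    x=Ro.from_quat(st['eef_rot']).as_matrix()[:,0];return np.arctan2(x[1],x[0])
E
python3 - <<'E'
from h import *;import cv2,pickle
st,s=wsnap();pickle.dump((st,s),open('w1.pkl','wb'));print(st['tool_pos'],yaw(st),st['q'],st['contact_force'],s.keys(),s['fx'])
print(np.round(np.array(s['T_tool_cam']),3))
cv2.imwrite('pics/w1.png',s['color'][...,::-1])
E
```

```text
[ 0.23030864 -0.58044545  0.24899424] 0.3778842889729157 [ 1.22679359  0.68990596 -0.19451114  1.56621036  0.15730663  0.90248987
 -0.21508842] [ 0.85989949 -0.08542019 -0.10060027] dict_keys(['color', 'fx', 'fy', 'cx', 'cy', 'T_tool_cam', 'world_to_cam']) 305.40419695106436
[[ 0.     0.965  0.26   0.066]
 [ 1.    -0.     0.    -0.   ]
 [ 0.     0.26  -0.965 -0.135]
 [ 0.     0.     0.     1.   ]]
```

View pics/w1.png

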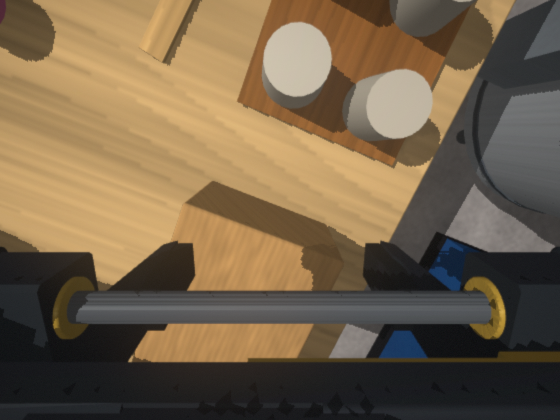

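The moves were refused, so each row probably needs every field. The arm hasn't moved: the wrist view only shows the wood block and grey cups near the start pose. I'll try full rows.

Call:
{"name": "drive_tool", "arguments": {"commands": [{"dx":0.03,"dy":-0.034,"dz":0,"wx":0,"wy":0,"wz":0,"claw":1},{"dx":0.03,"dy":-0.034,"dz":0,"wx":0,"wy":0,"wz":0,"claw":1},{"dx":0.03,"dy":-0.034,"dz":0,"wx":0,"wy":0,"wz":0,"claw":1},{"dx":0.03,"dy":-0.034,"dz":0,"wx":0,"wy":0,"wz":0,"claw":1},{"dx":0.03,"dy":-0.034,"dz":0,"wx":0,"wy":0,"wz":0,"claw":1},{"dx":0.03,"dy":-0.034,"dz":0,"wx":0,"wy":0,"wz":0,"claw":1},{"dx":0.03,"dy":-0.034,"dz":0,"wx":0,"wy":0,"wz":0,"claw":1},{"dx":0.03,"dy":-0.034,"dz":0,"wx":0,"wy":0,"wz":0,"claw":1},{"dx":0.03,"dy":-0.034,"dz":0,"wx":0,"wy":0,"wz":0,"claw":1},{"dx":0.03,"dy":-0.034,"dz":0,"wx":0,"wy":0,"wz":0,"claw":1},{"dx":0.03,"dy":-0.034,"dz":0,"wx":0,"wy":0,"wz":0,"claw":1},{"dx":0.03,"dy":-0.034,"dz":0,"wx":0,"wy":0,"wz":0,"claw":1}]}}

```text
clock: 1.35
tool_pos: [0.415, -0.0671, 0.2497]
eef_rot: [0.982, 0.188, 0.0, 0.0]
contact_force: [0.5, -0.5, 0.5]
opening: 0.999
```

Call:
{"name": "drive_tool", "arguments": {"commands": [{"dx":0.028,"dy":-0.028,"dz":0,"wx":0,"wy":0,"wz":0,"claw":1},{"dx":0.028,"dy":-0.028,"dz":0,"wx":0,"wy":0,"wz":0,"claw":1},{"dx":0,"dy":0,"dz":0,"wx":0,"wy":0,"wz":-0.14,"claw":1},{"dx":0,"dy":0,"dz":0,"wx":0,"wy":0,"wz":-0.14,"claw":1},{"dx":0,"dy":0,"dz":0,"wx":0,"wy":0,"wz":-0.14,"claw":1},{"dx":0,"dy":0,"dz":0,"wx":0,"wy":0,"wz":-0.14,"claw":1},{"dx":0,"dy":0,"dz":0,"wx":0,"wy":0,"wz":-0.14,"claw":1},{"dx":0,"dy":0,"dz":0,"wx":0,"wy":0,"wz":-0.14,"claw":1},{"dx":0,"dy":0,"dz":0,"wx":0,"wy":0,"wz":-0.14,"claw":1},{"dx":0,"dy":0,"dz":0,"wx":0,"wy":0,"wz":-0.14,"claw":1},{"dx":0,"dy":0,"dz":0,"wx":0,"wy":0,"wz":-0.14,"claw":1},{"dx":0,"dy":0,"dz":0,"wx":0,"wy":0,"wz":-0.14,"claw":1}]}}

```text
clock: 2.55
tool_pos: [0.446, 0.0037, 0.2496]
eef_rot: [0.628, 0.778, -0.0, -0.0]
contact_force: [-0.5, -0.1, 0.2]
opening: 1.002
```

Call:
{"name": "drive_tool", "arguments": {"commands": [{"dx":0,"dy":0,"dz":0,"wx":0,"wy":0,"wz":-0.14,"claw":1},{"dx":0,"dy":0,"dz":0,"wx":0,"wy":0,"wz":-0.14,"claw":1},{"dx":0,"dy":0,"dz":0,"wx":0,"wy":0,"wz":-0.14,"claw":1},{"dx":0,"dy":0,"dz":0,"wx":0,"wy":0,"wz":-0.14,"claw":1},{"dx":0,"dy":0,"dz":0,"wx":0,"wy":0,"wz":-0.14,"claw":1},{"dx":0,"dy":0,"dz":0,"wx":0,"wy":0,"wz":-0.11,"claw":1},{"dx":0,"dy":0,"dz":0,"wx":0,"wy":0,"wz":0,"claw":1},{"dx":0,"dy":0,"dz":0,"wx":0,"wy":0,"wz":0,"claw":1}]}}

```text
clock: 3.35
tool_pos: [0.446, 0.0037, 0.2496]
eef_rot: [0.275, 0.962, -0.0, -0.0]
contact_force: [-0.3, -0.0, 0.2]
opening: 0.998
```

```bash
python3 - <<'E'
from h import *;import cv2,pickle
st,s=wsnap();pickle.dump((st,s),open('w1.pkl','wb'));print(st['tool_pos'],yaw(st),st['q'],st['contact_force'])
cv2.imwrite('pics/w2.png',s['color'][...,::-1])
S=pickle.load(open('d0.pkl','rb'))['scene'];print('scene foot',onz(S,293.6,194,.086))
E
```

```text
[0.4459867  0.00366991 0.24959704] 2.5848339246440553 [ 0.40458243  0.55547609 -0.794346    2.06341751  0.57994144  0.75637814
  0.26074899] [-0.28164098 -0.02764962  0.16072034]
scene foot [0.44498137 0.01066236]
```

View pics/w2.png

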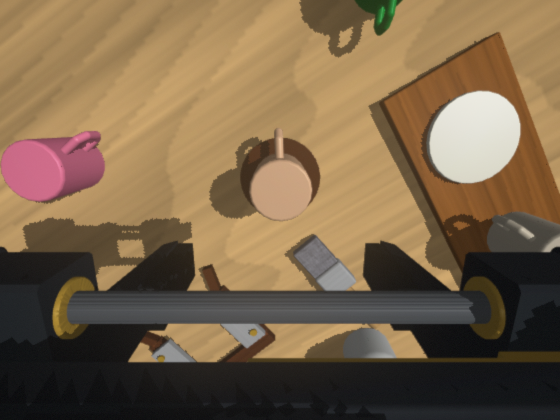

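The wrist view shows the mug's foot centred near (281,189), with the handle straight up the image at (279,130), so the yaw is right. The bat is near (474,137), and the fork's lips are partly visible behind the fingers.

```bash
python3 - <<'E'
from h import *;import cv2,pickle
st,s=pickle.load(open('w1.pkl','rb'))
h=cv2.cvtColor(s['color'],cv2.COLOR_RGB2HSV).astype(int);H,S,V=h[...,0],h[...,1],h[...,2]
print(h[190,281],h[137,474],h[150,300])
def big(m,x0,y0,x1,y1):
    q=np.zeros(m.shape,np.uint8);q[y0:y1,x0:x1]=m[y0:y1,x0:x1]*255
    q=cv2.morphologyEx(q,cv2.MORPH_OPEN,np.ones((15,15),np.uint8))
    return max(cv2.findContours(q,0,1)[0],key=cv2.contourArea)
f=cv2.fitEllipse(big((V>h[190,281][2]-25)&(S<h[190,281][1]+30),240,140,325,225));b=cv2.fitEllipse(big((S<60)&(V>170),415,80,530,195))
print(f,b);m=onz(s,*f[0],.086);B=onz(s,*b[0],.026);print('mug',m,'bat',B)
R=Ro.from_quat(st['eef_rot']).as_matrix();print('shift tool',R.T@np.append(m-st['tool_pos'][:2],0))
E
```

```text
[ 14  92 199] [ 28  13 227] [ 12 143  91]
((285.80645751953125, 193.20159912109375), (55.344810485839844, 79.31242370605469), 126.53840637207031) ((474.5064392089844, 136.5364227294922), (82.45125579833984, 97.39346313476562), 43.69630813598633)
mug [0.44728982 0.01076144] bat [0.51667611 0.22301035]
shift tool [2.64111928e-03 6.70913656e-03 1.55627933e-07]
```

```bash
python3 - <<'E'
from h import *;import pickle
st,s=pickle.load(open('w1.pkl','rb'));m=onz(s,281,189,.086)
R=Ro.from_quat(st['eef_rot']).as_matrix();print(m,'shift tool',R.T@np.append(m-st['tool_pos'][:2],0),R[:,:2].round(3))
E
```

```text
[0.44111738 0.00893423] shift tool [6.91578171e-03 1.89614114e-03 1.73155685e-06] [[-0.849  0.528]
 [ 0.528  0.849]
 [ 0.    -0.   ]]
```

Call:
{"name": "drive_tool", "arguments": {"commands": [{"dx":0.005,"dy":0.003,"dz":0.02,"wx":0,"wy":0,"wz":0,"claw":1},{"dx":0,"dy":0,"dz":0.03,"wx":0,"wy":0,"wz":0,"claw":1},{"dx":0,"dy":0,"dz":0.03,"wx":0,"wy":0,"wz":0,"claw":1},{"dx":0,"dy":0,"dz":0.03,"wx":0,"wy":0,"wz":0,"claw":1},{"dx":0,"dy":0,"dz":0.015,"wx":0,"wy":0,"wz":0,"claw":1},{"dx":0,"dy":0,"dz":0,"wx":0,"wy":0,"wz":0,"claw":1}]}}

```text
clock: 4.0
tool_pos: [0.4425, 0.009, 0.1233]
eef_rot: [0.274, 0.962, -0.001, -0.001]
contact_force: [-0.3, -0.3, -0.3]
opening: 0.997
```

Call:
{"name": "drive_tool", "arguments": {"commands": [{"dx":0,"dy":0,"dz":0.02,"wx":0,"wy":0,"wz":0,"claw":1},{"dx":0,"dy":0,"dz":0.02,"wx":0,"wy":0,"wz":0,"claw":1},{"dx":0,"dy":0,"dz":0.02,"wx":0,"wy":0,"wz":0,"claw":1},{"dx":0,"dy":0,"dz":0.02,"wx":0,"wy":0,"wz":0,"claw":1},{"dx":0,"dy":0,"dz":0,"wx":0,"wy":0,"wz":0,"claw":1},{"dx":0,"dy":0,"dz":0,"wx":0,"wy":0,"wz":0,"claw":1}]}}

```text
clock: 4.6
tool_pos: [0.444, 0.0092, 0.0454]
eef_rot: [0.273, 0.962, -0.0, 0.001]
contact_force: [-0.1, 0.4, 1.1]
opening: 0.996
```

Call:
{"name": "drive_tool", "arguments": {"commands": [{"dx":0,"dy":0,"dz":0,"wx":0,"wy":0,"wz":0,"claw":0.5},{"dx":0,"dy":0,"dz":0,"wx":0,"wy":0,"wz":0,"claw":0.5},{"dx":0,"dy":0,"dz":0,"wx":0,"wy":0,"wz":0,"claw":0.5},{"dx":0,"dy":0,"dz":0,"wx":0,"wy":0,"wz":0,"claw":0.5},{"dx":0,"dy":0,"dz":0,"wx":0,"wy":0,"wz":0,"claw":0.5},{"dx":0,"dy":0,"dz":0,"wx":0,"wy":0,"wz":0,"claw":0.5},{"dx":0,"dy":0,"dz":0,"wx":0,"wy":0,"wz":0,"claw":0.5},{"dx":0,"dy":0,"dz":0,"wx":0,"wy":0,"wz":0,"claw":0.5}], "grip_force": 28}}

```text
clock: 5.4
tool_pos: [0.4434, 0.0081, 0.0453]
eef_rot: [0.274, 0.962, -0.001, 0.0]
contact_force: [-0.5, -2.1, 6.6]
opening: 0.729
```

```bash
python3 - <<'E'
from h import *;import cv2,pickle
from plant import snapshot
st,s=wsnap();pickle.dump((st,s),open('w3.pkl','wb'));print(st['tool_pos'],yaw(st),st['opening'],st['contact_force'])
cv2.imwrite('pics/w3.png',s['color'][...,::-1])
t=snapshot('top');c=snapshot('scene');pickle.dump({'top':t,'scene':c},open('d1.pkl','wb'))
E
```

```text
[0.4433796  0.00805416 0.04529559] 2.586547243133791 0.7292372430170889 [-0.50205661 -2.13373482  6.57995444]
```

Call:
{"name": "drive_tool", "arguments": {"commands": [{"dx":-0.0048,"dy":-0.0087,"dz":0,"wx":0,"wy":0,"wz":0,"claw":0.5},{"dx":-0.0096,"dy":-0.0173,"dz":0,"wx":0,"wy":0,"wz":0,"claw":0.5},{"dx":-0.0096,"dy":-0.0173,"dz":0,"wx":0,"wy":0,"wz":0,"claw":0.5},{"dx":-0.0096,"dy":-0.0173,"dz":0,"wx":0,"wy":0,"wz":0,"claw":0.5},{"dx":-0.0096,"dy":-0.0173,"dz":0,"wx":0,"wy":0,"wz":0,"claw":0.5},{"dx":-0.0096,"dy":-0.0173,"dz":0,"wx":0,"wy":0,"wz":0,"claw":0.5},{"dx":-0.0096,"dy":-0.0173,"dz":0,"wx":0,"wy":0,"wz":0,"claw":0.5}]}}

```text
clock: 6.25
tool_pos: [0.439, -0.116, 0.0455]
eef_rot: [0.271, 0.962, 0.004, 0.001]
contact_force: [0.5, 6.4, 5.2]
opening: 0.726
```

Call:
{"name": "drive_tool", "arguments": {"commands": [{"dx":-0.0096,"dy":-0.0173,"dz":0,"wx":0,"wy":0,"wz":0,"claw":0.5},{"dx":-0.0096,"dy":-0.0173,"dz":0,"wx":0,"wy":0,"wz":0,"claw":0.5},{"dx":-0.0096,"dy":-0.0173,"dz":0,"wx":0,"wy":0,"wz":0,"claw":0.5},{"dx":-0.0096,"dy":-0.0173,"dz":0,"wx":0,"wy":0,"wz":0,"claw":0.5},{"dx":-0.0096,"dy":-0.0173,"dz":0,"wx":0,"wy":0,"wz":0,"claw":0.5},{"dx":-0.0048,"dy":-0.0087,"dz":0,"wx":0,"wy":0,"wz":0,"claw":0.5},{"dx":0,"dy":0,"dz":0,"wx":0,"wy":0,"wz":0,"claw":0.5}]}}

```text
clock: 6.95
tool_pos: [0.4331, -0.2287, 0.0454]
eef_rot: [0.274, 0.962, 0.001, 0.001]
contact_force: [-0.2, 0.3, 4.1]
opening: 0.73
```

```bash
python3 - <<'E'
from h import *;import cv2,pickle
from plant import snapshot
st,w=wsnap();print(st['tool_pos'],yaw(st),Ro.from_quat(st['eef_rot']).as_matrix()[:,2].round(3),st['opening'],st['contact_force'])
t=snapshot('top');c=snapshot('scene');pickle.dump({'top':t,'scene':c,'w':w,'st':st},open('d2.pkl','wb'))
def f(im,x0,y0,x1,y1,k):
    z=cv2.resize(im[y0:y1,x0:x1,::-1],None,fx=k,fy=k,interpolation=cv2.INTER_CUBIC);return np.uint8(255*(z/255.)**.6)
a=f(t['color'],310,160,410,280,4.);b=f(c['color'],170,130,270,230,4.);b=cv2.copyMakeBorder(b,0,80,0,0,0)
cv2.imwrite('pics/pre.png',np.hstack([a,b]))
E
```

```text
[ 0.43310192 -0.22873172  0.04537679] 2.586243172514693 [ 0.003  0.001 -1.   ] 0.7304474776623797 [-0.18370502  0.31485392  4.11240345]
```

View pics/pre.png

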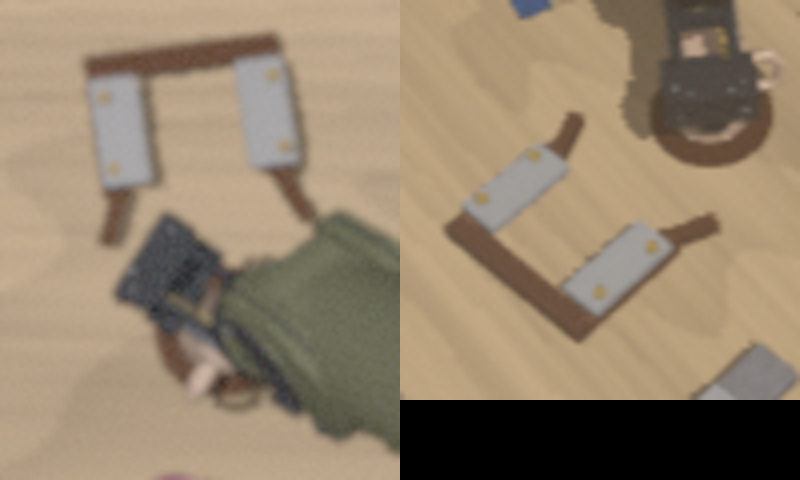

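```bash
python3 - <<'E'
from h import *;import cv2,pickle
d=pickle.load(open('d2.pkl','rb'));s=d['scene']
c=d['st']['tool_pos'][:2];a=np.linspace(0,2*np.pi,360)
P=np.array([proj(s,[c[0]+.05*np.cos(t),c[1]+.05*np.sin(t),z]) for t in a for z in(0,.008)])
P=(P-[170,130])*4+[400,0];print('pred L,R,bottom',P[:,0].min(),P[:,0].max(),P[:,1].max())
h=cv2.cvtColor(s['color'],cv2.COLOR_RGB2HSV).astype(int)
for (u,v) in [(250,169),(261,165),(238,163)]:print(h[v,u])
m=((h[...,1]>120)&(h[...,2]<90)&(h[...,0]<18)).astype(np.uint8);q=np.zeros_like(m);q[145:175,228:272]=m[145:175,228:272]
n,l,stt,ce=cv2.connectedComponentsWithStats(q);print(stt[1:][stt[1:,4]>20])
J=np.array([[np.array(proj(s,[c[0]+e[0],c[1]+e[1],.0]))-proj(s,[*c,.0])] for e in ((.001,0),(0,.001))])*4;print('crop px per mm x,y',J.round(2).tolist())
x=np.array([.9866,.163])
for k in(.5797,-.2045),:
  k=np.array(k)
  # lip corners predicted in scene crop
  y=np.array([-x[1],x[0]])
  for i,j in((-.03,.038),(-.03,-.038),(.05,.038),(.05,-.038)): print((i,j),((np.array(proj(s,[*(k+i*x+j*y),.02]))-[170,130])*4+[400,0]).round(0))
E
```

```text
pred L,R,bottom 646.3970518634976 771.9157816920497 164.66686835725955
[ 12 155  56]
[ 15 130 108]
[ 13 142  43]
[[228 145  35  27 322]]
crop px per mm x,y [[[-1.0, 0.62]], [[0.75, 0.76]]]
(-0.03, 0.038) [636. 217.]
(-0.03, -0.038) [566. 164.]
(0.05, 0.038) [559. 284.]
(0.05, -0.038) [489. 228.]
```

Call:
{"name": "drive_tool", "arguments": {"commands": [{"dx":-0.0045,"dy":0.004,"dz":0,"wx":0,"wy":0,"wz":0,"claw":0.5},{"dx":-0.0045,"dy":0.004,"dz":0,"wx":0,"wy":0,"wz":0,"claw":0.5},{"dx":-0.0045,"dy":0.004,"dz":0,"wx":0,"wy":0,"wz":0,"claw":0.5},{"dx":-0.0045,"dy":0.004,"dz":0,"wx":0,"wy":0,"wz":0,"claw":0.5},{"dx":-0.0045,"dy":0.004,"dz":0,"wx":0,"wy":0,"wz":0,"claw":0.5},{"dx":-0.0045,"dy":0.004,"dz":0,"wx":0,"wy":0,"wz":0,"claw":0.5},{"dx":-0.0045,"dy":0.004,"dz":0,"wx":0,"wy":0,"wz":0,"claw":0.5},{"dx":-0.0045,"dy":0.004,"dz":0,"wx":0,"wy":0,"wz":0,"claw":0.5},{"dx":-0.0045,"dy":0.004,"dz":0,"wx":0,"wy":0,"wz":0,"claw":0.5},{"dx":-0.0045,"dy":0.004,"dz":0,"wx":0,"wy":0,"wz":0,"claw":0.5},{"dx":-0.0045,"dy":0.004,"dz":0,"wx":0,"wy":0,"wz":0,"claw":0.5},{"dx":-0.0045,"dy":0.004,"dz":0,"wx":0,"wy":0,"wz":0,"claw":0.5}]}}

```text
clock: 8.3
tool_pos: [0.4948, -0.2189, 0.0453]
eef_rot: [0.274, 0.962, -0.006, -0.007]
contact_force: [-16.4, -3.5, 24.6]
opening: 0.729
```

```bash
python3 - <<'E'
from h import *;import cv2,pickle
from plant import snapshot
st,w=wsnap();print(st['tool_pos'],yaw(st),Ro.from_quat(st['eef_rot']).as_matrix()[:,2].round(3),st['opening'],st['contact_force'],st['moment'],st['qd'].round(3))
t=snapshot('top');c=snapshot('scene');pickle.dump({'top':t,'scene':c,'w':w,'st':st},open('d3.pkl','wb'))
def f(im,x0,y0,x1,y1,k):
    z=cv2.resize(im[y0:y1,x0:x1,::-1],None,fx=k,fy=k,interpolation=cv2.INTER_CUBIC);return np.uint8(255*(z/255.)**.6)
a=f(t['color'],310,160,410,280,4.);b=f(c['color'],170,130,270,230,4.);b=cv2.copyMakeBorder(b,0,80,0,0,0)
cv2.imwrite('pics/in.png',np.hstack([a,b]))
E
```

```text
[ 0.49480199 -0.21887985  0.04525784] 2.5853681607103463 [-0.016 -0.007 -1.   ] 0.7291548077062481 [-16.41619602  -3.49037547  24.60786053] [-0.5248057   3.07044362  0.00312093] [-0.025  0.044 -0.071 -0.156 -0.092  0.124  0.078]
```

View pics/in.png

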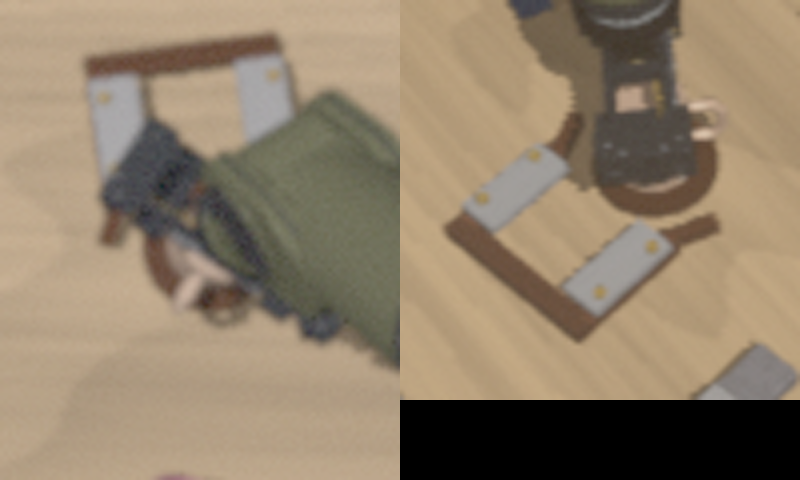

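Call:
{"name": "drive_tool", "arguments": {"commands": [{"dx":0,"dy":0,"dz":0,"wx":0,"wy":0,"wz":0,"claw":0.5},{"dx":0,"dy":0,"dz":-0.0008,"wx":0,"wy":0,"wz":0,"claw":0.5},{"dx":0,"dy":0,"dz":0,"wx":0,"wy":0,"wz":0,"claw":0.5},{"dx":0,"dy":0,"dz":0,"wx":0,"wy":0,"wz":0,"claw":0.5}]}}

```text
clock: 8.85
tool_pos: [0.5008, -0.2168, 0.0452]
eef_rot: [0.274, 0.962, -0.002, -0.002]
contact_force: [-5.3, -1.9, 6.0]
opening: 0.728
```

It wasn't blocked. The pair crept on once the arm caught up, so that was friction and lag. I'll continue more slowly.

Call:
{"name": "drive_tool", "arguments": {"commands": [{"dx":-0.0022,"dy":0.002,"dz":-0.0005,"wx":0,"wy":0,"wz":0,"claw":0.5},{"dx":-0.0022,"dy":0.002,"dz":0,"wx":0,"wy":0,"wz":0,"claw":0.5},{"dx":-0.0022,"dy":0.002,"dz":0,"wx":0,"wy":0,"wz":0,"claw":0.5},{"dx":-0.0022,"dy":0.002,"dz":0,"wx":0,"wy":0,"wz":0,"claw":0.5},{"dx":-0.0022,"dy":0.002,"dz":0,"wx":0,"wy":0,"wz":0,"claw":0.5},{"dx":-0.0022,"dy":0.002,"dz":0,"wx":0,"wy":0,"wz":0,"claw":0.5},{"dx":-0.0022,"dy":0.002,"dz":0,"wx":0,"wy":0,"wz":0,"claw":0.5},{"dx":-0.0022,"dy":0.002,"dz":0,"wx":0,"wy":0,"wz":0,"claw":0.5},{"dx":0,"dy":0,"dz":0,"wx":0,"wy":0,"wz":0,"claw":0.5}]}}

```text
clock: 9.75
tool_pos: [0.5274, -0.2112, 0.0461]
eef_rot: [0.273, 0.962, 0.0, 0.0]
contact_force: [-0.2, -0.2, -4.8]
opening: 0.729
```

Call:
{"name": "drive_tool", "arguments": {"commands": [{"dx":-0.0026,"dy":0.0021,"dz":0.0005,"wx":0,"wy":0,"wz":0,"claw":0.5},{"dx":-0.0026,"dy":0.0021,"dz":0,"wx":0,"wy":0,"wz":0,"claw":0.5},{"dx":-0.0026,"dy":0.0021,"dz":0,"wx":0,"wy":0,"wz":0,"claw":0.5},{"dx":-0.0026,"dy":0.0021,"dz":0,"wx":0,"wy":0,"wz":0,"claw":0.5},{"dx":-0.0026,"dy":0.0021,"dz":0,"wx":0,"wy":0,"wz":0,"claw":0.5},{"dx":-0.0026,"dy":0.0021,"dz":0,"wx":0,"wy":0,"wz":0,"claw":0.5},{"dx":-0.0026,"dy":0.0021,"dz":0,"wx":0,"wy":0,"wz":0,"claw":0.5},{"dx":-0.0026,"dy":0.0021,"dz":0,"wx":0,"wy":0,"wz":0,"claw":0.5},{"dx":0,"dy":0,"dz":0,"wx":0,"wy":0,"wz":0,"claw":0.5},{"dx":0,"dy":0,"dz":0,"wx":0,"wy":0,"wz":0,"claw":0.5}]}}

```text
clock: 10.75
tool_pos: [0.5536, -0.208, 0.0456]
eef_rot: [0.273, 0.962, 0.0, 0.0]
contact_force: [1.0, 1.1, -4.9]
opening: 0.732
```

Call:
{"name": "drive_tool", "arguments": {"commands": [{"dx":-0.0022,"dy":0.002,"dz":0.0005,"wx":0,"wy":0,"wz":0,"claw":0.5},{"dx":-0.0022,"dy":0.002,"dz":0,"wx":0,"wy":0,"wz":0,"claw":0.5},{"dx":-0.0022,"dy":0.002,"dz":0,"wx":0,"wy":0,"wz":0,"claw":0.5},{"dx":-0.0022,"dy":0.002,"dz":0,"wx":0,"wy":0,"wz":0,"claw":0.5},{"dx":-0.0022,"dy":0.002,"dz":0,"wx":0,"wy":0,"wz":0,"claw":0.5},{"dx":-0.0022,"dy":0.002,"dz":0,"wx":0,"wy":0,"wz":0,"claw":0.5},{"dx":0,"dy":0,"dz":0,"wx":0,"wy":0,"wz":0,"claw":0.5},{"dx":0,"dy":0,"dz":0,"wx":0,"wy":0,"wz":0,"claw":0.5}]}}

```text
clock: 11.55
tool_pos: [0.5713, -0.205, 0.0453]
eef_rot: [0.273, 0.962, -0.0, 0.001]
contact_force: [-2.7, -0.9, 3.2]
opening: 0.731
```

Call:
{"name": "drive_tool", "arguments": {"commands": [{"dx":-0.0015,"dy":0.0013,"dz":0,"wx":0,"wy":0,"wz":0,"claw":0.5},{"dx":-0.0015,"dy":0.0013,"dz":0,"wx":0,"wy":0,"wz":0,"claw":0.5},{"dx":-0.0015,"dy":0.0013,"dz":0,"wx":0,"wy":0,"wz":0,"claw":0.5},{"dx":-0.0015,"dy":0.0013,"dz":0,"wx":0,"wy":0,"wz":0,"claw":0.5},{"dx":0,"dy":0,"dz":0,"wx":0,"wy":0,"wz":0,"claw":0.5},{"dx":0,"dy":0,"dz":0,"wx":0,"wy":0,"wz":0,"claw":0.5}]}}

```text
clock: 12.15
tool_pos: [0.5781, -0.2038, 0.0453]
eef_rot: [0.273, 0.962, -0.0, -0.0]
contact_force: [-4.7, -1.3, 5.6]
opening: 0.733
```

Call:
{"name": "drive_tool", "arguments": {"commands": [{"dx":-0.0015,"dy":0.0013,"dz":0,"wx":0,"wy":0,"wz":0,"claw":0.5},{"dx":-0.0015,"dy":0.0013,"dz":0,"wx":0,"wy":0,"wz":0,"claw":0.5},{"dx":0,"dy":0,"dz":0,"wx":0,"wy":0,"wz":0,"claw":0.5},{"dx":0,"dy":0,"dz":0,"wx":0,"wy":0,"wz":0,"claw":0.5}]}}

```text
clock: 12.55
tool_pos: [0.5804, -0.2035, 0.0452]
eef_rot: [0.274, 0.962, -0.001, -0.002]
contact_force: [-9.0, -1.0, 9.2]
opening: 0.733
```

Call:
{"name": "drive_tool", "arguments": {"commands": [{"dx":-0.0015,"dy":0.0013,"dz":0,"wx":0,"wy":0,"wz":0,"claw":0.5},{"dx":-0.0015,"dy":0.0013,"dz":0,"wx":0,"wy":0,"wz":0,"claw":0.5},{"dx":0,"dy":0,"dz":0,"wx":0,"wy":0,"wz":0,"claw":0.5},{"dx":0,"dy":0,"dz":0,"wx":0,"wy":0,"wz":0,"claw":0.5},{"dx":0,"dy":0,"dz":0,"wx":0,"wy":0,"wz":0,"claw":0.5}]}}

```text
clock: 13.05
tool_pos: [0.5807, -0.2034, 0.0453]
eef_rot: [0.274, 0.962, -0.003, -0.005]
contact_force: [-17.4, -1.4, 17.5]
opening: 0.729
```

```bash
python3 - <<'E'
from h import *;import cv2,pickle
from plant import snapshot
st,w=wsnap();print(st['tool_pos'],yaw(st),Ro.from_quat(st['eef_rot']).as_matrix()[:,2].round(3),st['contact_force'],st['q'])
c=snapshot('scene')
def f(im,x0,y0,x1,y1,k):
    z=cv2.resize(im[y0:y1,x0:x1,::-1],None,fx=k,fy=k,interpolation=cv2.INTER_CUBIC);return np.uint8(255*(z/255.)**.6)
b=f(c['color'],170,130,270,230,4.);a=cv2.resize(w['color'][...,::-1],(400,300));a=cv2.copyMakeBorder(a,0,100,0,0,0)
cv2.imwrite('pics/home.png',np.hstack([a,b]))
E
```

```text
[ 0.58067308 -0.20343683  0.0452689 ] 2.5871400086338867 [-0.012 -0.003 -1.   ] [-17.407846    -1.36752893  17.45214203] [ 0.57706703  1.02647622 -0.59029593  1.69669049  0.83875058  0.70342967
  0.5500515 ]
```

View pics/home.png

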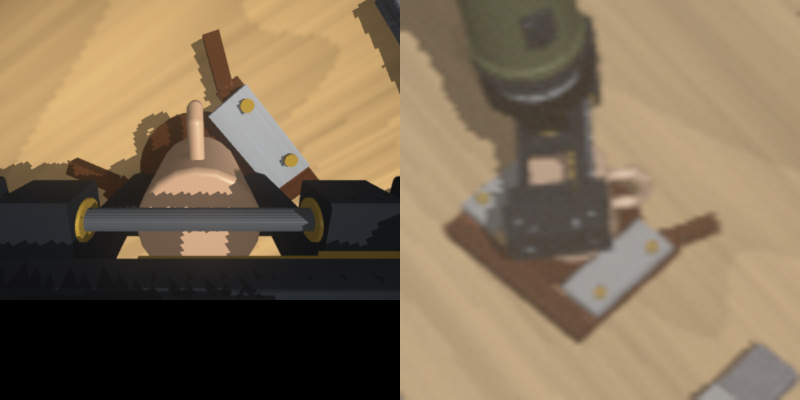

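Call:
{"name": "drive_tool", "arguments": {"commands": [{"dx":0.0022,"dy":-0.002,"dz":0,"wx":0,"wy":0,"wz":0,"claw":0.5},{"dx":0,"dy":0,"dz":0,"wx":0,"wy":0,"wz":0,"claw":0.5},{"dx":0,"dy":0,"dz":0,"wx":0,"wy":0,"wz":0,"claw":0.5},{"dx":0,"dy":0,"dz":0,"wx":0,"wy":0,"wz":0,"claw":0.5}], "grip_force": 38}}

```text
clock: 13.55
tool_pos: [0.5804, -0.2035, 0.0452]
eef_rot: [0.274, 0.962, -0.002, -0.003]
contact_force: [-10.6, -1.3, 11.0]
opening: 0.726
```

Call:
{"name": "drive_tool", "arguments": {"commands": [{"dx":0.0015,"dy":-0.0013,"dz":-0.001,"wx":0,"wy":0,"wz":0,"claw":0.5},{"dx":0,"dy":0,"dz":-0.002,"wx":0,"wy":0,"wz":0,"claw":0.5},{"dx":0,"dy":0,"dz":-0.003,"wx":0,"wy":0,"wz":0,"claw":0.5},{"dx":0,"dy":0,"dz":-0.004,"wx":0,"wy":0,"wz":0,"claw":0.5},{"dx":0,"dy":0,"dz":-0.004,"wx":0,"wy":0,"wz":0,"claw":0.5},{"dx":0,"dy":0,"dz":-0.004,"wx":0,"wy":0,"wz":0,"claw":0.5},{"dx":0,"dy":0,"dz":0,"wx":0,"wy":0,"wz":0,"claw":0.5},{"dx":0,"dy":0,"dz":0,"wx":0,"wy":0,"wz":0,"claw":0.5}]}}

```text
clock: 14.35
tool_pos: [0.5815, -0.203, 0.0635]
eef_rot: [0.273, 0.962, -0.0, -0.0]
contact_force: [-3.0, 0.8, -3.3]
opening: 0.729
```

Call:
{"name": "drive_tool", "arguments": {"commands": [{"dx":0,"dy":0,"dz":-0.004,"wx":0,"wy":0,"wz":0,"claw":0.5},{"dx":0,"dy":0,"dz":-0.004,"wx":0,"wy":0,"wz":0,"claw":0.5},{"dx":0,"dy":0,"dz":-0.004,"wx":0,"wy":0,"wz":0,"claw":0.5},{"dx":0,"dy":0,"dz":-0.004,"wx":0,"wy":0,"wz":0,"claw":0.5},{"dx":0,"dy":0,"dz":-0.004,"wx":0,"wy":0,"wz":0,"claw":0.5},{"dx":0,"dy":0,"dz":-0.004,"wx":0,"wy":0,"wz":0,"claw":0.5},{"dx":0,"dy":0,"dz":-0.005,"wx":0,"wy":0,"wz":0,"claw":0.5},{"dx":0,"dy":0,"dz":-0.005,"wx":0,"wy":0,"wz":0,"claw":0.5},{"dx":0,"dy":0,"dz":-0.005,"wx":0,"wy":0,"wz":0,"claw":0.5},{"dx":0,"dy":0,"dz":-0.005,"wx":0,"wy":0,"wz":0,"claw":0.5},{"dx":0,"dy":0,"dz":-0.005,"wx":0,"wy":0,"wz":0,"claw":0.5},{"dx":0,"dy":0,"dz":-0.005,"wx":0,"wy":0,"wz":0,"claw":0.5}]}}

```text
clock: 15.55
tool_pos: [0.5827, -0.2031, 0.1181]
eef_rot: [0.273, 0.962, 0.0, 0.001]
contact_force: [-0.3, 0.4, -2.2]
opening: 0.728
```

Call:
{"name": "drive_tool", "arguments": {"commands": [{"dx":0,"dy":0,"dz":-0.01,"wx":0,"wy":0,"wz":0,"claw":0.5},{"dx":0,"dy":0,"dz":-0.015,"wx":0,"wy":0,"wz":0,"claw":0.5},{"dx":0,"dy":0,"dz":-0.02,"wx":0,"wy":0,"wz":0,"claw":0.5},{"dx":0,"dy":0,"dz":-0.02,"wx":0,"wy":0,"wz":0,"claw":0.5},{"dx":0,"dy":0,"dz":-0.015,"wx":0,"wy":0,"wz":0,"claw":0.5},{"dx":0,"dy":0,"dz":0,"wx":0,"wy":0,"wz":0,"claw":0.5},{"dx":0,"dy":0,"dz":0,"wx":0,"wy":0,"wz":0,"claw":0.5}]}}

```text
clock: 16.25
tool_pos: [0.5814, -0.2034, 0.1971]
eef_rot: [0.273, 0.962, -0.0, 0.0]
contact_force: [0.1, -1.3, -1.6]
opening: 0.728
```

```bash
python3 - <<'E'
from h import *;import cv2,pickle
from plant import snapshot
st,w=wsnap();print(st['tool_pos'],yaw(st),st['contact_force'],st['opening'])
R=Ro.from_quat(st['eef_rot']).as_matrix()
B=np.array([.519,.223]);print('to bat tool',R.T@np.append(B-st['tool_pos'][:2],0))
c=snapshot('scene');pickle.dump((st,w),open('w4.pkl','wb'))
b=cv2.resize(c['color'][70:270,150:350,::-1],None,fx=2,fy=2);a=cv2.resize(w['color'][...,::-1],(400,300));a=cv2.copyMakeBorder(a,0,100,0,0,0)
cv2.imwrite('pics/up.png',np.hstack([a,b]))
E
```

```text
[ 0.58141719 -0.20335708  0.19714275] 2.5876739016029435 [ 0.13865502 -1.27136204 -1.58210694] 0.7277779677303334
to bat tool [ 2.77357981e-01  3.29770785e-01 -2.01372062e-04]
```

View pics/up.png

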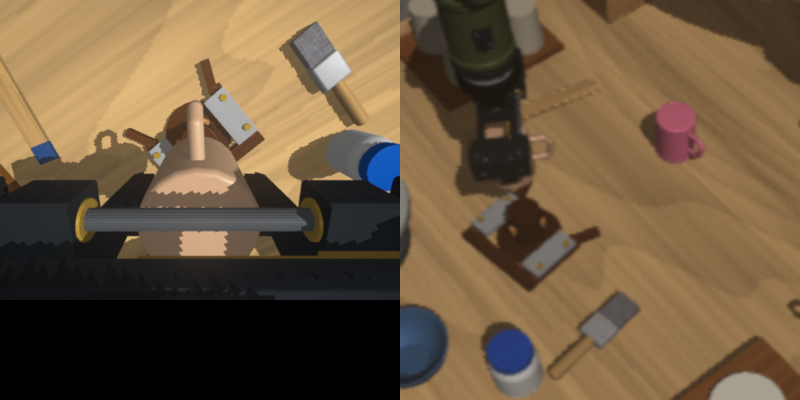

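The form has stayed in the fork (right half, around (530,235)) and the mug hangs clear in the jaws. Moving to the bat.

Call:
{"name": "drive_tool", "arguments": {"commands": [{"dx":0.01,"dy":0.012,"dz":0,"wx":0,"wy":0,"wz":0,"claw":0.5},{"dx":0.023,"dy":0.0275,"dz":0,"wx":0,"wy":0,"wz":0,"claw":0.5},{"dx":0.027,"dy":0.032,"dz":0,"wx":0,"wy":0,"wz":0,"claw":0.5},{"dx":0.027,"dy":0.032,"dz":0,"wx":0,"wy":0,"wz":0,"claw":0.5},{"dx":0.027,"dy":0.032,"dz":0,"wx":0,"wy":0,"wz":0,"claw":0.5},{"dx":0.027,"dy":0.032,"dz":0,"wx":0,"wy":0,"wz":0,"claw":0.5},{"dx":0.027,"dy":0.032,"dz":0,"wx":0,"wy":0,"wz":0,"claw":0.5},{"dx":0.027,"dy":0.032,"dz":0,"wx":0,"wy":0,"wz":0,"claw":0.5},{"dx":0.027,"dy":0.032,"dz":0,"wx":0,"wy":0,"wz":0,"claw":0.5},{"dx":0.027,"dy":0.032,"dz":0,"wx":0,"wy":0,"wz":0,"claw":0.5},{"dx":0.02,"dy":0.024,"dz":0,"wx":0,"wy":0,"wz":0,"claw":0.5},{"dx":0.008,"dy":0.01,"dz":0,"wx":0,"wy":0,"wz":0,"claw":0.5}]}}

```text
clock: 17.55
tool_pos: [0.5176, 0.227, 0.1966]
eef_rot: [0.271, 0.963, 0.001, -0.001]
contact_force: [0.6, -0.4, -1.0]
opening: 0.726
```

Call:
{"name": "drive_tool", "arguments": {"commands": [{"dx":0,"dy":0,"dz":0.01,"wx":0,"wy":0,"wz":0,"claw":0.5},{"dx":0,"dy":0,"dz":0.02,"wx":0,"wy":0,"wz":0,"claw":0.5},{"dx":0,"dy":0,"dz":0.02,"wx":0,"wy":0,"wz":0,"claw":0.5},{"dx":0,"dy":0,"dz":0.02,"wx":0,"wy":0,"wz":0,"claw":0.5},{"dx":0,"dy":0,"dz":0,"wx":0,"wy":0,"wz":0,"claw":0.5},{"dx":0,"dy":0,"dz":0,"wx":0,"wy":0,"wz":0,"claw":0.5},{"dx":0,"dy":0,"dz":0,"wx":0,"wy":0,"wz":0,"claw":0.5}]}}

```text
clock: 18.25
tool_pos: [0.5199, 0.222, 0.1276]
eef_rot: [0.274, 0.962, 0.0, 0.0]
contact_force: [0.1, -0.1, -1.8]
opening: 0.727
```

```bash
python3 - <<'E'
from h import *;import cv2,pickle
from plant import snapshot
st,w=wsnap();print(st['tool_pos'],yaw(st),st['contact_force'],st['opening'],Ro.from_quat(st['eef_rot']).as_matrix()[:,2].round(3))
c=snapshot('scene')
b=cv2.resize(c['color'][190:330,250:390,::-1],(400,400));a=cv2.resize(w['color'][...,::-1],(400,300));a=cv2.copyMakeBorder(a,0,100,0,0,0)
cv2.imwrite('pics/bat.png',np.hstack([a,b]))
E
```

```text
[0.51994764 0.22201801 0.12760167] 2.5864794125938335 [ 0.09968246 -0.06801863 -1.7774447 ] 0.7269214846720745 [ 0.001  0.    -1.   ]
```

View pics/bat.png

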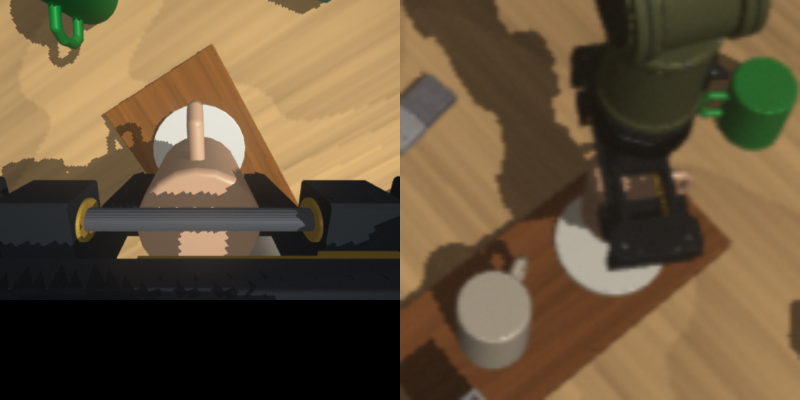

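Call:
{"name": "drive_tool", "arguments": {"commands": [{"dx":0,"dy":0,"dz":0.012,"wx":0,"wy":0,"wz":0,"claw":0.5},{"dx":0,"dy":0,"dz":0.012,"wx":0,"wy":0,"wz":0,"claw":0.5},{"dx":0,"dy":0,"dz":0.01,"wx":0,"wy":0,"wz":0,"claw":0.5},{"dx":0,"dy":0,"dz":0.008,"wx":0,"wy":0,"wz":0,"claw":0.5},{"dx":0,"dy":0,"dz":0.006,"wx":0,"wy":0,"wz":0,"claw":0.5},{"dx":0,"dy":0,"dz":0.004,"wx":0,"wy":0,"wz":0,"claw":0.5},{"dx":0,"dy":0,"dz":0.003,"wx":0,"wy":0,"wz":0,"claw":0.5},{"dx":0,"dy":0,"dz":0.002,"wx":0,"wy":0,"wz":0,"claw":0.5},{"dx":0,"dy":0,"dz":0,"wx":0,"wy":0,"wz":0,"claw":0.5},{"dx":0,"dy":0,"dz":0,"wx":0,"wy":0,"wz":0,"claw":0.5}]}}

```text
clock: 19.35
tool_pos: [0.5194, 0.2228, 0.0702]
eef_rot: [0.273, 0.962, 0.0, 0.0]
contact_force: [0.1, 0.5, -1.9]
opening: 0.727
```

Call:
{"name": "drive_tool", "arguments": {"commands": [{"dx":0,"dy":0,"dz":0.0015,"wx":0,"wy":0,"wz":0,"claw":0.5},{"dx":0,"dy":0,"dz":0.0015,"wx":0,"wy":0,"wz":0,"claw":0.5},{"dx":0,"dy":0,"dz":0.001,"wx":0,"wy":0,"wz":0,"claw":0.5},{"dx":0,"dy":0,"dz":0,"wx":0,"wy":0,"wz":0,"claw":0.5},{"dx":0,"dy":0,"dz":0,"wx":0,"wy":0,"wz":0,"claw":0.5}]}}

```text
clock: 19.85
tool_pos: [0.5192, 0.2227, 0.066]
eef_rot: [0.273, 0.962, -0.0, -0.0]
contact_force: [0.6, -0.5, -2.4]
opening: 0.724
```

Call:
{"name": "drive_tool", "arguments": {"commands": [{"dx":0,"dy":0,"dz":0.001,"wx":0,"wy":0,"wz":0,"claw":0.5},{"dx":0,"dy":0,"dz":0.001,"wx":0,"wy":0,"wz":0,"claw":0.5},{"dx":0,"dy":0,"dz":0.001,"wx":0,"wy":0,"wz":0,"claw":0.5},{"dx":0,"dy":0,"dz":0,"wx":0,"wy":0,"wz":0,"claw":0.5},{"dx":0,"dy":0,"dz":0,"wx":0,"wy":0,"wz":0,"claw":0.5}]}}

```text
clock: 20.35
tool_pos: [0.5193, 0.2227, 0.0633]
eef_rot: [0.273, 0.962, -0.0, 0.0]
contact_force: [-0.5, 0.4, 2.8]
opening: 0.731
```

Contact at the expected height (Fz went from −2.4 to +2.8 N). Releasing.

Call:
{"name": "drive_tool", "arguments": {"commands": [{"dx":0,"dy":0,"dz":0.0003,"wx":0,"wy":0,"wz":0,"claw":0.5},{"dx":0,"dy":0,"dz":0,"wx":0,"wy":0,"wz":0,"claw":0.74},{"dx":0,"dy":0,"dz":0,"wx":0,"wy":0,"wz":0,"claw":0.77},{"dx":0,"dy":0,"dz":0,"wx":0,"wy":0,"wz":0,"claw":0.82},{"dx":0,"dy":0,"dz":0,"wx":0,"wy":0,"wz":0,"claw":0.9},{"dx":0,"dy":0,"dz":0,"wx":0,"wy":0,"wz":0,"claw":1},{"dx":0,"dy":0,"dz":0,"wx":0,"wy":0,"wz":0,"claw":1},{"dx":0,"dy":0,"dz":0,"wx":0,"wy":0,"wz":0,"claw":1},{"dx":0,"dy":0,"dz":0,"wx":0,"wy":0,"wz":0,"claw":1}]}}

```text
clock: 21.25
tool_pos: [0.5192, 0.2228, 0.0627]
eef_rot: [0.273, 0.962, 0.0, 0.0]
contact_force: [-0.1, -0.1, 0.4]
opening: 1.001
```

Call:
{"name": "drive_tool", "arguments": {"commands": [{"dx":0,"dy":0,"dz":-0.01,"wx":0,"wy":0,"wz":0,"claw":1},{"dx":0,"dy":0,"dz":-0.02,"wx":0,"wy":0,"wz":0,"claw":1},{"dx":0,"dy":0,"dz":-0.02,"wx":0,"wy":0,"wz":0,"claw":1},{"dx":0,"dy":0,"dz":-0.03,"wx":0,"wy":0,"wz":0,"claw":1},{"dx":0,"dy":0,"dz":-0.03,"wx":0,"wy":0,"wz":0,"claw":1},{"dx":0,"dy":0,"dz":-0.03,"wx":0,"wy":0,"wz":0,"claw":1},{"dx":0,"dy":0,"dz":-0.02,"wx":0,"wy":0,"wz":0,"claw":1},{"dx":0,"dy":0,"dz":0,"wx":0,"wy":0,"wz":0,"claw":1},{"dx":0,"dy":0,"dz":0,"wx":0,"wy":0,"wz":0,"claw":1}]}}

```text
clock: 22.15
tool_pos: [0.5192, 0.2225, 0.223]
eef_rot: [0.273, 0.962, 0.0, 0.0]
contact_force: [-0.2, -0.8, -0.3]
opening: 1.003
```

```bash
python3 - <<'E'
from h import *;import cv2,pickle
from plant import snapshot
st,w=wsnap();print(st['clock'],st['tool_pos'],st['contact_force'],st['opening'])
c=snapshot('scene');pickle.dump({'w':w,'c':c},open('d5.pkl','wb'))
b=cv2.resize(c['color'][140:310,180:350,::-1],(400,400));a=cv2.resize(w['color'][...,::-1],(400,300));a=cv2.copyMakeBorder(a,0,100,0,0,0)
cv2.imwrite('pics/end.png',np.hstack([a,b]))
E
```

```text
22.15 [0.51919034 0.22250497 0.2230187 ] [-0.20989756 -0.81227564 -0.32721925] 1.0028028134654208
```

View pics/end.png

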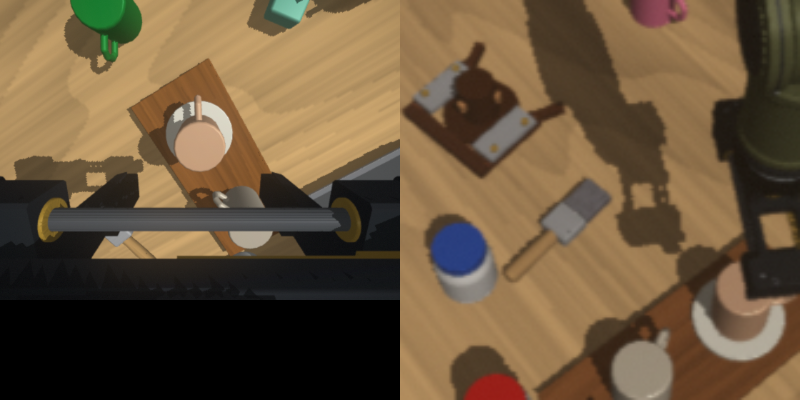

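The mug stands upside down on the bat, with white showing all round it. The form is empty and home in the fork, and the bystanders are in place. Handing in.

```bash
python3 - <<'E'
from h import *;import pickle
w=pickle.load(open('d5.pkl','rb'))['w'];print('mug',onz(w,280,204,.104))
from plant import r;r.finish_job()
E
```

```text
mug [0.51724633 0.22457621]
the job is handed in; nothing more can be done
```

I completed the whole sequence and handed the job in at about 22 s on the robot's clock, with no verdict reported.

**What was done:** I gripped the mug and slid the mug and form along the bench into the fork. I pushed until the form stopped against the back stop: the last 4 mm commanded moved it only 0.3 mm, with force building to 17 N. I then pulled the mug straight up off the form and lowered it onto the bat until it touched. After letting go, I moved the gripper clear.

**Last checks:**
- **Mug:** the last wrist picture puts it at about (0.517, 0.225). The bat's centre is about (0.519, 0.223), so it is some 3 mm off against the 20 mm allowed. It looked upright, with white bat showing all round.
- **Form:** the last scene picture shows it empty and flat in the fork under both lips. I judged this by eye and did not measure it again after the pull.
- **Bystanders:** those in view looked undisturbed, but I did not measure them.

**What disagreed:**
- The top and scene cameras differed by 4–5 mm in y on the fork and bat, so I used averages. The stopping point came within 2 mm of the averaged pocket position.
- My first three move calls were refused because every row needs all its fields. The arm did not move.
- A force rise of 16–25 N partway into the fork was lag and friction, not a jam. It eased after a short pause and a 0.8 mm lift.
- I viewed 11 pictures against the budget of 10. One of those came from the refused moves.

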